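# Chuck a jar neck plug finger-tight with the slim iris ring

### The arm

A 7-joint arm with a two-finger parallel gripper is mounted at the origin on a cart in front of the work surface, level with it; the furniture and walls round the work are solid. World frame = base frame: x ahead of the robot, y to its left, z up, the work surface at z = 0. Lengths are in m, angles in rad, forces in N, time in s.
With the tool pointing down it reaches from about 0.425 to 0.875 m from the base axis. Payload 4.7 kg.
Tool frame: the origin (TCP) lies at the very end of the fingers, on their centre line; the grasp point (between the pads) lies 19 mm behind it; z points along the fingers, y is the line along which they close (so a half turn about z gives the same grasp; the last joint's range is limited). The gripper opens to 87 mm and grips with 3 to 60 N. Pads are 19 mm wide; open, the fingers measure 117 mm over their backs; the gripper's body (75 mm by 190 mm) begins 51 mm behind the grasp point.
Start: joints at [-1.19, 0.321, -0.07, 1.45, 0.023, 1.371, -0.057], TCP at [0.233, 0.607, 0.223] pointing down, gripper open.
Joint ranges: [-2.86, 2.86], [-0.3, 2.09], [-1.38, 1.24], [0.06, 2.45], [-1.56, 4.7], [0.09, 2.05], [-2.69, 2.69]. Speed limits (rad/s): [2.57, 2.57, 3.14, 3.14, 3.14, 3.14, 3.14].

### API

Orientations are given as a rotation vector (axis times angle).
In Python, from bench import get_state, get_image, get_calibration, close_job gives the robot as it stands.
- The arm moves only by the shell command python3 -m crank 'ROWS' [FORCE]. ROWS is JSON, a list of rows, each a list of 5 numbers: the opening, from 0 (shut) to 1 (fully open), then the shift along the world's x, y, z in units of 0.2 m (1.0 is 0.2 m), then the turn about the world's z in units of 2 pi rad (1.0 is 2 pi rad). A call has 1 to 5 rows; each row is the pose to reach, as a shift and turn from the pose commanded when the call began, turning the shorter way round; what a row does not reach only later rows make up. A row lasts 1/8 s, in which the tool goes at most 62.5 mm and 10.7 degrees, less where a joint would pass 70% of its speed; a pose out of reach is approached as far as the arm can. A call with a number of a shift or a turn outside -1 to 1 is refused whole. A call with a gripper value outside its range is refused whole. The fingers move at their own pace and stop on an object; FORCE is the grip in N (left out, the last holds). Time passes only in rows, so rows that repeat a pose let the fingers close. It gives the time, the measured TCP pose, the force, the opening and the grip force at its end, in the units of the state.
- get_state(): the state, without advancing time (a new reading comes with each control period).
- get_image(name): name is "side" or "top"; returns the picture (420x560x3 uint8, red, green, blue); there is no depth.
- get_calibration(name): a dict with "fovy" (degrees; the focal length in pixels is half the picture's height over the tangent of half this angle, whatever the lens; pixels are square), "cx", "cy" (the principal point, pixels), "k1" (the pictures are not rectified: a ray, as slopes to the right and down, at radius r is drawn at 1 + k1 r^2 times it, then the intrinsics apply), "R" (3x3) and "t" (3): a world point X has camera coordinates R X + t. Camera axes: x right, y down, z forward; pixel columns grow to the right and rows downward; lengths in m; the calibration is good to about 2 mm. A picture is of the moment at which its call begins. get_calibration takes no time and is no camera call.
- close_job(): hands the job in; it is judged then, once.
The state is a dict: "time": time; "joint_positions": joint angles; "qd": joint speeds; "joint_torque": joint torques, N m; "position": TCP position; "tool_rot": TCP orientation; "ft_force": force on the tool from outside, world axes, zero at the start; "torque": the same for the moment, N m; "grip_width": opening from 0.0 (shut) to 1.0 (fully open); "grip_force": force on a finger pad.
Only numpy, scipy, OpenCV 4.12 (cv2) and the standard library are available. Lean on these libraries where they do the work, as an engineer would, in place of code of your own. Each camera call takes 0.05 s, during which the arm holds its last target. There are 200 camera calls.

### The job

Stand the neck plug that is nearest to you, shank down, fully home in the open mouth of the small three-jaw chuck. Then turn the chuck's slim knurled ring clockwise, gripping that ring only and not the fixed collar below it or the fixed nose above it, until the jaws have closed on the shank and hold it finger-tight: snug on all three jaws, but not forced, as the jaws must not bruise the soft aluminium. Leave the two spare plugs and everything else on the table where they are.

Things in the scene. Friction and masses are not known exactly. Their poses are not given: they have to be found in the camera images.
- chuck: self-centring iris chuck, fixed on the table, upright axis: dark steel base plate 112 x 112 x 10 mm with four screw heads, then on the axis from below: fixed collar, slim ring, fixed nose, three jaws. Origin at the centre of the plate's underside, z up along the chuck's axis
- collar: fixed aluminium collar right below the ring: foot 80 mm across up to 14 mm above the table, then 65 mm across up to 21.3 mm above the table. Not to be gripped. Origin on the axis, 10 mm above the table
- ring (a joint): slim ring (dark knurled steel, white index line, 66 mm across, 12 mm tall, 22 to 34 mm above the table): rad, 0 = jaws fully open, 1.35 = fully closed; grows as it turns clockwise seen from above. Steady drag about 0.12 N m (standing still it can act either way); once all jaws bear on a shank the torque climbs by about 0.02 N m per newton on each jaw. Let go, it eases back to 5 N a jaw
- ring_mid (a point): point on the chuck's axis at mid height of the ring (28 mm above the table). The ring can be gripped across its diameter from above, with the fingertips 23 to 29 mm above the table, in any direction; each fingertip has the free space beside it down to the plate. Some 0.15 to 0.3 N m above the drag is finger-tight, reached within about 0.1 rad of first contact
- nose: fixed aluminium nose right above the ring, 58 mm across, from 34.5 to 46.5 mm above the table, with jaw guides up to 52 mm; round pocket 36 mm across in it with its floor 36 mm above the table. Not to be gripped. Origin on the axis, 34.5 mm above the table
- seat (a point): centre of the pocket's floor, 36 mm above the table, where the plug's underside comes to stand; z up. A plug fully home has its head from 58 to 76 mm above the table, clear of the jaws
- jaw_0: one of three steel jaws, 10 mm wide, top 55 mm above the table, sliding in towards the chuck's axis as the ring turns (7 mm per rad); clear opening between them 33 mm across at ring value 0 (it starts at 0 to 0.15, at least 0.25 rad before contact); origin on the chuck's axis. 2 to 3 N on each jaw holds the plug; more than 25 N on a jaw bruises it
- jaw_1: one of three steel jaws, 10 mm wide, top 55 mm above the table, sliding in towards the chuck's axis as the ring turns (7 mm per rad); clear opening between them 33 mm across at ring value 0 (it starts at 0 to 0.15, at least 0.25 rad before contact); origin on the chuck's axis. 2 to 3 N on each jaw holds the plug; more than 25 N on a jaw bruises it
- jaw_2: one of three steel jaws, 10 mm wide, top 55 mm above the table, sliding in towards the chuck's axis as the ring turns (7 mm per rad); clear opening between them 33 mm across at ring value 0 (it starts at 0 to 0.15, at least 0.25 rad before contact); origin on the chuck's axis. 2 to 3 N on each jaw holds the plug; more than 25 N on a jaw bruises it
- plug_a: neck plug: turned aluminium, 85 g, 40 mm tall: shank 22 mm long, diameter somewhere from 19 to 27 mm (each differs, not known beforehand), above it a head 40 mm across, 18 mm tall. Origin: centre of the shank's underside, z up. Of the three plugs the one to mount is nearest the robot (smallest x, below 0.52); the two spares stand behind (x above 0.62). Which stands where varies
- plug_b: neck plug: turned aluminium, 85 g, 40 mm tall: shank 22 mm long, diameter somewhere from 19 to 27 mm (each differs, not known beforehand), above it a head 40 mm across, 18 mm tall. Origin: centre of the shank's underside, z up. Of the three plugs the one to mount is nearest the robot (smallest x, below 0.52); the two spares stand behind (x above 0.62). Which stands where varies
- plug_c: neck plug: turned aluminium, 85 g, 40 mm tall: shank 22 mm long, diameter somewhere from 19 to 27 mm (each differs, not known beforehand), above it a head 40 mm across, 18 mm tall. Origin: centre of the shank's underside, z up. Of the three plugs the one to mount is nearest the robot (smallest x, below 0.52); the two spares stand behind (x above 0.62). Which stands where varies
- hexkey_a: black hex key, 92 x 38 x 8 mm, lying; bystander, to be left where it is
- star_knob: black star knob, 36 mm across, 27 mm tall; bystander, to be left where it is
- caliper: caliper, 76 x 212 x 13 mm, lying; bystander, to be left where it is
- tape_brown: roll of brown tape, 90 mm across, 40 mm tall; bystander, to be left where it is
- jar_g: clear open jar, 68 mm across, 100 mm tall; bystander, to be left where it is
Mind the look-alikes: they are no part of the job. Of the things shaped like the chuck, the steel one is meant.

How it is judged:
By the outcome, as a careful person would: the job done as asked, in the order asked, and still so for the second after the job is handed in, with the robot touching nothing.
It also fails if it takes over 58 s, if anything falls off the work surface, if the arm or the gripper's body presses on something with over 40 N, if the wrist force passes 120 N, or if a joint passes its speed limit or range.

## Working session

There is one attempt and no reset: what is moved stays moved. The work goes in short steps, Python scripts to look and compute and a shell command to move; the robot and the scene stay as the last step left them, time stands still between calls to the robot, and variables do not carry over. Pictures are saved under pics/ and viewed, at most 10 in all, crops included, and the job is handed in when it is done.

```bash
mkdir -p pics; cat > h.py <<'E'
import numpy as np,cv2
from bench import *
def K(c):
    f=210/np.tan(np.radians(c["fovy"])/2); return f
def proj(n,X):
    c=get_calibration(n);p=np.array(c["R"])@np.array(X,float)+np.array(c["t"]);s=p[:2]/p[2]
    s=s*(1+c["k1"]*(s@s));return s*K(c)+[c["cx"],c["cy"]]
def ray(n,u,v):
    c=get_calibration(n);d=(np.array([u,v])-[c["cx"],c["cy"]])/K(c);s=d.copy()
    for _ in range(30): s=d/(1+c["k1"]*(s@s))
    R=np.array(c["R"]);return -R.T@np.array(c["t"]),R.T@np.append(s,1)
def at(n,u,v,z):
    o,d=ray(n,u,v);return o+d*(z-o[2])/d[2]
def snap(n,f):
    im=get_image(n)[:,:,::-1].copy();cv2.imwrite(f"pics/{f}.png",im);return im
E
python3 - <<'E'
from h import *
snap("top","t0");snap("side","s0");s=get_state();print(s)
for n in("top","side"):
    c=get_calibration(n);print(n,c["fovy"],c["k1"],ray(n,280,210))
E
```

```text
{'time': 0.1, 'joint_positions': array([-1.18990449,  0.32177336, -0.07011136,  1.4515557 ,  0.02260896,
        1.37078117, -0.05688998]), 'qd': array([ 0.00026089, -0.00040528, -0.00055439, -0.00416378, -0.00156749,
        0.0010235 ,  0.00105213]), 'joint_torque': array([-5.60257376e-05, -4.92574060e+01, -4.05724626e-01, -3.13398349e+01,
       -6.42852439e-02,  3.95593140e-02,  6.61459035e-05]), 'position': array([0.23296082, 0.60629234, 0.22155383]), 'tool_rot': array([-5.72789479e-01, -3.08870538e+00,  2.69454219e-03]), 'ft_force': array([-0.25567117,  0.9742317 ,  0.36036384]), 'torque': array([0.02934104, 0.03338065, 0.02270979]), 'grip_force': 0.0, 'grip_width': 1.0031118522660945}
top 46.52854374462892 -0.002333970268684494 (array([0.27797536, 0.02813281, 1.49040528]), array([ 0.20341519, -0.01537187, -0.97916623]))
side 42.30879084026007 -0.11062741899018311 (array([ 0.20267314, -0.56331365,  1.13009219]), array([ 0.31891263,  0.4844105 , -0.81474811]))
```

View pics/t0.png

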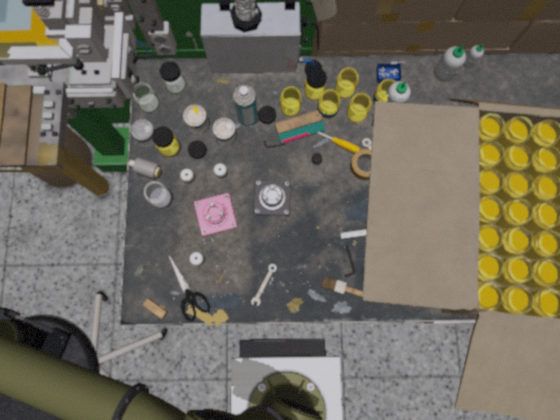

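View pics/s0.png

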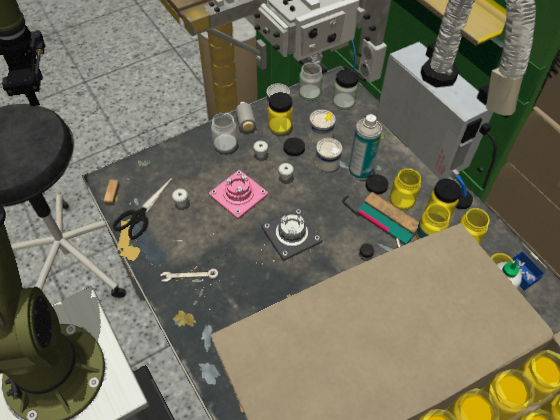

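The top view shows the steel chuck at about (271,197), the pink look-alike at (214,213), the near plug at (196,258) and the spares at (187,175) and (220,170). The side view shows the chuck at (292,228) and the plug at (180,196). I'll zoom in on both.

```bash
python3 - <<'E'
from h import *
t=cv2.imread("pics/t0.png");s=cv2.imread("pics/s0.png")
c=lambda im,u,v,r:cv2.resize(im[v-r:v+r,u-r:u+r],(400,300*400//300),interpolation=cv2.INTER_CUBIC)[:,:]
g=lambda im,u,v,r:cv2.resize(im[v-r:v+r,u-r:u+r],(300,300),interpolation=cv2.INTER_CUBIC)
cv2.imwrite("pics/crop.png",np.vstack([np.hstack([g(t,271,197,25),g(t,196,258,25)]),np.hstack([g(s,292,228,37),g(s,180,196,25)])]))
for n,p,q in(("chuck",(271,197),(292,228)),("plug",(196,258),(180,196))):
    for z in(.02,.05):print(n,z,at("top",*p,z),at("side",*q,z))
for p in((187,175),(220,170)):print(at("top",*p,.04))
# carton corners
for p in((375,104),(365,298)): print([at("top",*p,z)[:2].round(3) for z in(0,.1,.2)])
for p in((213,335),(462,226)): print([at("side",*p,z)[:2].round(3) for z in(0,.1,.2)])
E
```

```text
chuck 0.02 [0.62488932 0.03218882 0.02      ] [0.63346956 0.03539008 0.02      ]
chuck 0.05 [0.61781139 0.03210606 0.05      ] [0.62182738 0.01921024 0.05      ]
plug 0.02 [0.43934848 0.26051022 0.02      ] [0.44215364 0.2679569  0.02      ]
plug 0.05 [0.43605606 0.25576913 0.05      ] [0.43568174 0.245492   0.05      ]
[0.69352667 0.2902241  0.04      ]
[0.70809063 0.18858068 0.04      ]
[array([ 0.937, -0.312]), array([ 0.893, -0.289]), array([ 0.849, -0.266])]
[array([ 0.315, -0.245]), array([ 0.312, -0.227]), array([ 0.31 , -0.209])]
[array([ 0.339, -0.101]), array([ 0.327, -0.142]), array([ 0.314, -0.183])]
[array([ 1.013, -0.176]), array([ 0.942, -0.21 ]), array([ 0.87 , -0.244])]
```

View pics/crop.png

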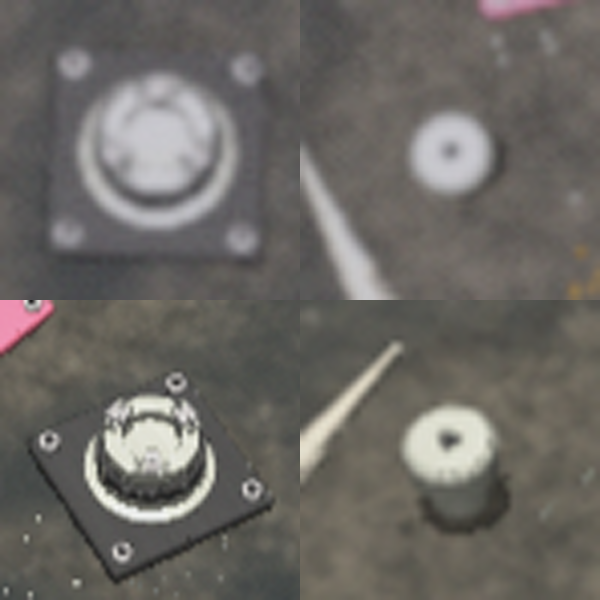

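Both crops are clear. Chuck screws average to about (271.8,196.6) in top and (291.6,231.6) in side. The plug head centre is at about (195.8,257.8) in top and (179.6,194.2) in side.

```bash
python3 - <<'E'
from h import *
from scipy.optimize import least_squares as L
def tri(a,b):
    r=L(lambda X:np.r_[proj("top",X)-a,proj("side",X)-b],[.5,.1,.03]);return r.x,r.fun
for n,a,b,z in(("screws",(271.8,196.6),(291.6,231.6),.012),("plug",(195.75,257.8),(179.6,194.2),.04)):
    print(n,tri(a,b),at("top",*a,z),at("side",*b,z))
for a,b in(((74,65),(176,83)),((247,67),(252,189)),((69,233),(50,140)),((241,237),(122,252))):
    a=(246+(a[0]+.5)/6-.5,172+(a[1]+.5)/6-.5);b=(255+(b[0]+.5)/4.054-.5,191+(b[1]+.5)/4.054-.5)
    print(tri(a,b)[0],at("top",*a,.012)[:2],at("side",*b,.012)[:2])
from scipy.spatial.transform import Rotation as R
print(R.from_rotvec(get_state()["tool_rot"]).as_matrix().round(3))
E
```

```text
screws (array([0.62805095, 0.02947862, 0.0155507 ]), array([ 0.06858238, -0.27458891, -0.20938177,  0.07877678])) [0.62801932 0.02970673 0.012     ] [0.6299708  0.03129201 0.012     ]
plug (array([0.43853847, 0.25777553, 0.04123732]), array([ 0.05092981, -0.30926656, -0.2501552 ,  0.09213567])) [0.43775813 0.25810468 0.04      ] [0.4394753 0.2586392 0.04     ]
[0.67432335 0.07204471 0.0169473 ] [0.67424986 0.07255947] [0.67736815 0.07475153]
[ 0.6708115  -0.01760952  0.01778379] [ 0.67188041 -0.01765542] [ 0.67354665 -0.01481435]
[0.58472312 0.07519596 0.01934121] [0.58478514 0.07577284] [0.58821588 0.07929431]
[ 0.58133813 -0.01284669  0.01576303] [ 0.58143634 -0.01278091] [ 0.58303442 -0.01104706]
[[-0.934  0.359 -0.001]
 [ 0.359  0.934 -0.002]
 [-0.    -0.002 -1.   ]]
```

```bash
python3 -m crank '[[1,0.52,-0.87,0,0],[1,0.52,-0.87,0,0],[1,0.52,-0.87,0,0],[1,0.52,-0.87,0,0]]' 20; python3 -m crank '[[0.8,0.51,-0.87,0,0],[0.8,0.51,-0.87,0,0],[0.8,0.51,-0.87,0,0],[0.8,0.51,-0.87,-0.5,0],[0.8,0.51,-0.87,-0.7,0]]'
```

```text
time: 0.6
position: [0.3405, 0.4282, 0.2225]
tool_rot: [0.584, 3.085, -0.002]
ft_force: [0.5, 0.5, -0.1]
grip_width: 1.0
grip_force: 0.0
time: 1.23
position: [0.4395, 0.2599, 0.0976]
tool_rot: [0.575, 3.087, 0.004]
ft_force: [-0.3, 0.8, -1.0]
grip_width: 0.802
grip_force: 0.0
```

```bash
python3 -m crank '[[0.8,0,-0.005,-0.3,0],[0.8,0,-0.005,-0.3,0],[0.4,0,-0.005,-0.3,0],[0.4,0,-0.005,-0.3,0],[0.4,0,-0.005,-0.3,0]]' 6;python3 -m crank '[[0.4,0,0,0,0],[0.4,0,0,0,0]]' 
python3 - <<'E'
from h import *
im=snap("side","s1");cv2.imwrite("pics/s1c.png",cv2.resize(im[110:270,90:290],(800,640-40)))
E
```

```text
time: 1.85
position: [0.4399, 0.2598, 0.0405]
tool_rot: [0.572, 3.086, 0.005]
ft_force: [0.5, -0.9, -0.5]
grip_width: 0.548
grip_force: 0.0
time: 2.1
position: [0.4395, 0.2599, 0.0394]
tool_rot: [0.573, 3.087, 0.004]
ft_force: [1.4, 1.7, 2.3]
grip_width: 0.417
grip_force: 1.6
```

View pics/s1c.png

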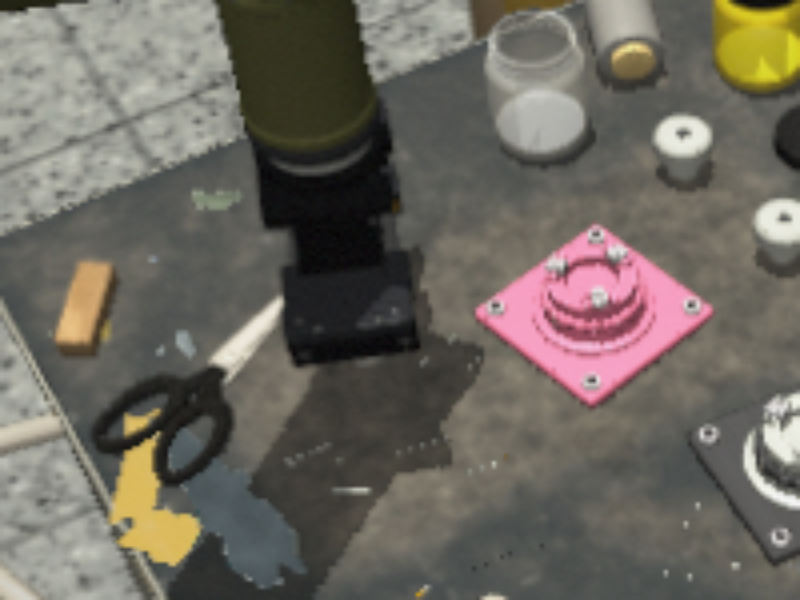

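The gripper's black body hides the plug at about (350,340) in this crop. The tool stopped 16 mm too high, because the last row of the approach was cut short. I'll open, lower and grip again.

```bash
python3 -m crank '[[0.8,0,-0.005,0,0],[0.8,0,-0.005,0,0],[0.8,0,-0.005,0,0],[0.8,0,-0.005,-0.08,0],[0.8,0,-0.005,-0.08,0]]' 6;python3 -m crank '[[0.42,0,0,0,0],[0.42,0,0,0,0],[0.42,0,0,0,0],[0.42,0,0,0,0],[0.42,0,0,0,0]]' 
```

```text
time: 2.78
position: [0.4369, 0.2564, 0.0202]
tool_rot: [-0.573, -3.086, 0.005]
ft_force: [-0.4, -0.7, -0.2]
grip_width: 0.79
grip_force: 0.0
time: 3.4
position: [0.439, 0.2581, 0.0227]
tool_rot: [0.573, 3.088, 0.002]
ft_force: [0.7, 1.0, -0.3]
grip_width: 0.449
grip_force: 6.0
```

```bash
python3 -m crank '[[0.75,0,0,0,0],[0.75,0,0,0,0],[0.75,0,0,0,0.03],[0.75,0,0,0,0.06],[0.75,0,0,0,0.08]]' 6;python3 -m crank '[[0.75,0,0,0,0.03],[0.75,0,0,0,0.06],[0.75,0,0,0,0.09],[0.75,0,0,0,0.12],[0.75,0,0,0,0.15]]';python3 -m crank '[[0.75,0,0,0,0.02],[0.42,0,0,0,0.02],[0.42,0,0,0,0.02],[0.42,0,0,0,0.02],[0.42,0,0,0,0.02]]';  python3 -m crank '[[0.42,0,0,0,0],[0.42,0,0,0,0],[0.42,0,0,0,0]]' 25
python3 -c "
from h import *
print(get_state()['joint_positions'])"
```

```text
time: 4.03
position: [0.4383, 0.2574, 0.0222]
tool_rot: [0.22, -3.133, 0.001]
ft_force: [-0.3, 0.6, 0.2]
grip_width: 0.742
grip_force: 0.0
time: 4.65
position: [0.4384, 0.2574, 0.0221]
tool_rot: [1.614, -2.694, 0.0]
ft_force: [0.0, -0.7, 0.1]
grip_width: 0.752
grip_force: 0.0
time: 5.28
position: [0.4384, 0.2578, 0.0223]
tool_rot: [1.772, -2.594, -0.0]
ft_force: [-0.3, 0.1, -0.2]
grip_width: 0.452
grip_force: 6.0
time: 5.65
position: [0.4385, 0.2577, 0.0223]
tool_rot: [1.773, -2.594, -0.0]
ft_force: [-1.4, -0.6, 0.1]
grip_width: 0.447
grip_force: 25.0
[-0.5912687   0.22149895  0.0085348   2.01002277 -0.00249044  0.91018686
  2.18841524]
```

```bash
python3 -m crank '[[0.42,0,0,0.3,0],[0.42,0.2,-0.24,0.4,-0.02],[0.42,0.4,-0.48,0.4,-0.05],[0.42,0.5,-0.64,0.4,-0.07],[0.42,0.5,-0.64,0.4,-0.1]]';python3 -m crank '[[0.42,0.2,-0.22,0,0],[0.42,0.35,-0.4,0,0],[0.42,0.45,-0.5,0,0],[0.42,0.448,-0.5,0,0],[0.42,0.448,-0.5,0,0]]';python3 -m crank '[[0.42,0,0,0,0],[0.42,0,0,0,0]]'
python3 - <<'E'
from h import *
t=snap("top","t2");s=snap("side","s2")
g=lambda im,u,v,r:cv2.resize(im[v-r:v+r,u-r:u+r],(400,400),interpolation=cv2.INTER_CUBIC)
cv2.imwrite("pics/c2.png",np.hstack([g(t,271,197,40),g(s,290,215,45)]))
print(get_state())
E
```

```text
time: 6.28
position: [0.5406, 0.1246, 0.1023]
tool_rot: [-0.866, 3.019, -0.004]
ft_force: [0.4, -0.3, -1.0]
grip_width: 0.444
grip_force: 25.0
time: 6.9
position: [0.6275, 0.0305, 0.1019]
tool_rot: [0.886, -3.013, -0.002]
ft_force: [-0.1, 0.4, -0.6]
grip_width: 0.445
grip_force: 25.0
time: 7.15
position: [0.6278, 0.0308, 0.1025]
tool_rot: [-0.888, 3.013, 0.001]
ft_force: [0.8, -0.5, -1.7]
grip_width: 0.442
grip_force: 25.0
{'time': 7.25, 'joint_positions': array([-0.29806518,  0.3606981 ,  0.25575934,  1.6592543 , -0.0990486 ,
        1.13410358,  2.12736865]), 'qd': array([ 3.30228605e-03,  2.56914194e-03,  3.40023285e-03, -2.11749822e-03,
        9.32020640e-04,  1.01745580e-04, -7.77591369e-05]), 'joint_torque': array([-5.77686424e-02, -4.78768945e+01,  3.18960719e+00, -2.90646958e+01,
        6.84903818e-02,  4.81638545e-02, -9.77978198e-04]), 'position': array([0.62800176, 0.03037625, 0.10253369]), 'tool_rot': array([-8.87281666e-01,  3.01340502e+00,  4.22883382e-04]), 'ft_force': array([ 0.0326321 , -0.25907896, -0.17699828]), 'torque': array([0.06716023, 0.04990273, 0.01746075]), 'grip_force': 24.999884039280005, 'grip_width': 0.4451840947121807}
```

View pics/c2.png

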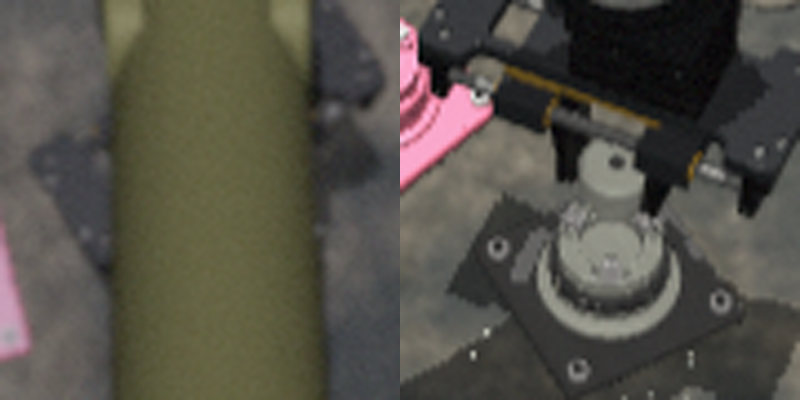

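The arm hides the chuck in the top view. In the side view the plug hangs upright just above the open mouth, about centred. I'll lower it in stages.

```bash
python3 -m crank '[[0.42,0,-0.002,-0.07,0],[0.42,0,-0.002,-0.14,0],[0.42,0,-0.002,-0.17,0],[0.42,0,-0.002,-0.19,0]]';python3 -m crank '[[0.42,0,0,-0.015,0],[0.42,0,0,-0.03,0],[0.42,0,0,-0.03,0]]'
```

```text
time: 7.75
position: [0.6278, 0.0292, 0.0634]
tool_rot: [0.885, -3.013, -0.0]
ft_force: [-1.0, 0.3, -1.4]
grip_width: 0.449
grip_force: 25.0
time: 8.12
position: [0.6284, 0.0293, 0.0585]
tool_rot: [-0.886, 3.014, 0.0]
ft_force: [0.4, -0.4, -0.8]
grip_width: 0.443
grip_force: 25.0
```

```bash
python3 -m crank '[[0.42,0,0,-0.004,0],[0.7,0,0,-0.004,0],[1,0,0,-0.004,0],[1,0,0,-0.004,0],[1,0,0,-0.004,0]]' ;python3 -m crank '[[1,0,0,0.2,0],[1,0,0,0.4,0],[1,0,0,0.4,0]]'
python3 - <<'E'
from h import *
s=snap("side","s3")
g=lambda im,u,v,r:cv2.resize(im[v-r:v+r,u-r:u+r],(600,600),interpolation=cv2.INTER_CUBIC)
cv2.imwrite("pics/c3.png",g(s,290,220,40))
for dx,dy in((0,0),):
  print(proj("side",(.628,.0297,.076)),proj("side",(.628,.0297,.058)))
E
```

```text
time: 8.75
position: [0.6281, 0.0293, 0.0575]
tool_rot: [0.886, -3.014, -0.0]
ft_force: [0.3, -0.2, 0.1]
grip_width: 0.813
grip_force: 0.0
time: 9.12
position: [0.6308, 0.0293, 0.1416]
tool_rot: [-0.884, 3.007, -0.002]
ft_force: [0.7, -0.1, -0.3]
grip_width: 0.999
grip_force: 0.0
[292.15423707 217.61872426] [291.90074529 221.90110318]
```

View pics/c3.png

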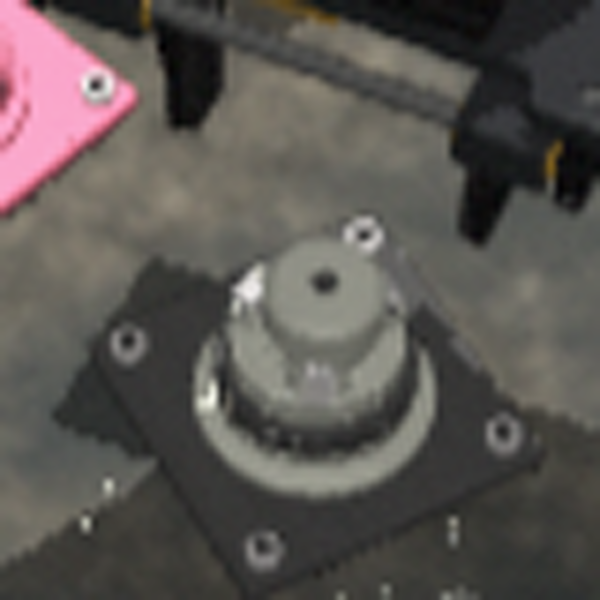

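The plug stands home and upright: the head hole is at about (292.6,217.3), against a predicted (292.2,217.6). Next I'll lower to the ring and grip it.

```bash
python3 -m crank '[[1,0,0,-0.2,0],[1,0,0,-0.4,0],[1,0,0,-0.5,0],[1,0,0,-0.53,0],[1,0,0,-0.53,0]]' 12; python3 -m crank '[[1,0,0,0,0],[1,0,0,0,0]]'; python3 -c "
from h import *
print(get_state()['position'],get_state()['torque'])"
```

```text
time: 9.8
position: [0.6287, 0.0293, 0.032]
tool_rot: [-0.886, 3.014, -0.0]
ft_force: [-0.3, 0.2, -0.2]
grip_width: 0.997
grip_force: 0.0
time: 10.05
position: [0.6291, 0.0294, 0.0329]
tool_rot: [-0.885, 3.012, -0.0]
ft_force: [0.3, -0.2, -0.2]
grip_width: 0.998
grip_force: 0.0
[0.62910264 0.02937603 0.03285801] [0.09477358 0.05084853 0.04646429]
```

```bash
python3 -m crank '[[1,0,0,-0.033,0],[1,0,0,-0.033,0],[0.7,0,0,-0.033,0],[0.7,0,0,-0.033,0],[0.7,0,0,-0.033,0]]' 12; python3 -m crank '[[0.7,0,0,0,0],[0.7,0,0,0,0]]'; python3 -c "
from h import *
for i in range(3):
  s=get_state();print(s['position'],s['ft_force'],s['torque'])"
```

```text
time: 10.68
position: [0.6273, 0.0308, 0.0248]
tool_rot: [0.886, -3.013, -0.004]
ft_force: [-2.7, 3.6, 2.4]
grip_width: 0.757
grip_force: 2.5
time: 10.92
position: [0.6271, 0.0312, 0.0248]
tool_rot: [0.887, -3.012, -0.004]
ft_force: [-4.6, 4.3, 3.0]
grip_width: 0.739
grip_force: 12.0
[0.62706596 0.03123097 0.02483907] [-4.57529409  4.33730169  2.95796749] [ 1.12991157  1.0166473  -0.04557631]
[0.62706596 0.03123097 0.02483907] [-4.57529409  4.33730169  2.95796749] [ 1.12991157  1.0166473  -0.04557631]
[0.62706596 0.03123097 0.02483907] [-4.57529409  4.33730169  2.95796749] [ 1.12991157  1.0166473  -0.04557631]
```

```bash
python3 -m crank '[[0.7,-0.01,0.01,0,0],[0.7,-0.01,0.01,0,0],[0.7,-0.01,0.01,0,0]]' 18; python3 -c "
from h import *
s=get_state();print(s['position'],s['ft_force'],s['torque'],s['joint_torque'][-1],s['joint_positions'][-1])"
```

```text
time: 11.3
position: [0.627, 0.0313, 0.0249]
tool_rot: [-0.885, 3.013, -0.001]
ft_force: [4.0, 0.9, -4.7]
grip_width: 0.737
grip_force: 18.0
[0.626995   0.03126399 0.02493784] [ 4.04768698  0.94652456 -4.72876711] [ 0.69058868 -0.55150524  0.09216284] -0.11469120159745216 2.142318885966212
```

```bash
cat > t.py <<'E'
from h import *
from scipy.spatial.transform import Rotation as R
s=get_state();M=R.from_rotvec(s['tool_rot']).as_matrix()
print('yaw',np.arctan2(M[1,1],M[0,1]).round(4),'F',s['ft_force'].round(1),'T',s['torque'].round(3),'j7',s['joint_torque'][-1].round(3),s['joint_positions'][-1].round(3),s['position'].round(4))
E
python3 t.py; python3 -m crank '[[0.7,0.003,0,0,-0.01],[0.7,0.003,0,0,-0.02]]'>/dev/null;python3 t.py;python3 -m crank '[[0.7,0,0,0,-0.01],[0.7,0,0,0,-0.02]]'>/dev/null;python3 t.py
```

```text
yaw 2.1425 F [ 4.   0.9 -4.7] T [ 0.691 -0.552  0.092] j7 -0.115 2.142 [0.627  0.0313 0.0249]
yaw 2.0149 F [ 1.   2.4 -2.2] T [ 0.785 -0.14   0.142] j7 0.357 2.024 [0.6269 0.0315 0.0249]
yaw 1.8895 F [ 1.   2.3 -2.6] T [ 0.873 -0.189  0.168] j7 0.352 1.908 [0.6268 0.0318 0.0249]
```

```bash
for i in 1 2 3; do python3 -m crank '[[0.7,0,0,0,-0.01]]'>/dev/null;python3 t.py;done
```

```text
yaw 1.8267 F [ 1.   3.1 -1.4] T [ 0.869 -0.184  0.116] j7 0.351 1.849 [0.6267 0.0319 0.0249]
yaw 1.764 F [ 0.7  3.3 -1.5] T [ 0.872 -0.122  0.141] j7 0.346 1.791 [0.6267 0.0321 0.0249]
yaw 1.7012 F [ 0.   2.8 -2. ] T [ 0.919 -0.109  0.18 ] j7 0.327 1.733 [0.6267 0.0322 0.0249]
```

```bash
for i in 1; do python3 -m crank '[[0.7,0,0,0,0]]'>/dev/null;python3 t.py;done
```

```text
yaw 1.7033 F [ 1.3  3.3 -2.3] T [ 1.1   -0.13  -0.042] j7 -0.082 1.735 [0.6267 0.0322 0.0249]
```

```bash
python3 -m crank '[[0.7,0,0.006,0,-0.01]]'>/dev/null;python3 t.py;for i in 1 2; do python3 -m crank '[[0.7,0,0,0,-0.01]]'>/dev/null;python3 t.py;done
```

```text
yaw 1.6399 F [ 1.1  1.4 -1.5] T [ 0.569 -0.118  0.208] j7 0.494 1.675 [0.6267 0.0324 0.0249]
yaw 1.5767 F [ 1.5  1.4 -1.9] T [ 0.851 -0.169  0.293] j7 0.207 1.617 [0.6267 0.0325 0.0249]
yaw 1.5145 F [ 0.8  1.7 -1.4] T [ 0.849 -0.165  0.427] j7 0.031 1.559 [0.6267 0.0327 0.0249]
```

Torque has climbed from about 0.14 to 0.43 N m over roughly 0.13 rad. That is about 0.3 above the drag, so the jaws are finger-tight. I'll release and back off.

```bash
python3 t.py; python3 -m crank '[[1,0,0,0,0],[1,0,0,0,0],[1,0,0,0,0],[1,0,0,0,0]]'; python3 -m crank '[[1,0,0,0.1,0],[1,0,0,0.3,0],[1,0,0,0.6,0],[1,0,0,0.8,0]]'; python3 -m crank '[[1,0,0.3,0.2,0],[1,0,0.6,0.2,0],[1,0,0.9,0.2,0],[1,0,1,0.2,0],[1,0,1,0.2,0]]'
python3 - <<'E'
from h import *
t=snap("top","t4");s=snap("side","s4")
g=lambda im,u,v,r:cv2.resize(im[v-r:v+r,u-r:u+r],(400,400),interpolation=cv2.INTER_CUBIC)
cv2.imwrite("pics/c4.png",np.hstack([g(t,271,197,25),g(s,290,220,40)]))
E
```

```text
yaw 1.5145 F [ 0.8  1.7 -1.4] T [ 0.849 -0.165  0.427] j7 0.031 1.559 [0.6267 0.0327 0.0249]
time: 13.18
position: [0.6268, 0.0321, 0.025]
tool_rot: [0.089, 3.14, -0.0]
ft_force: [-0.5, -0.7, 0.9]
grip_width: 0.99
grip_force: 0.0
time: 13.68
position: [0.628, 0.0322, 0.1898]
tool_rot: [0.089, 3.136, 0.001]
ft_force: [0.2, -0.7, -0.3]
grip_width: 1.002
grip_force: 0.0
time: 14.3
position: [0.6263, 0.2345, 0.2256]
tool_rot: [0.083, 3.14, 0.0]
ft_force: [-0.4, 0.2, -0.6]
grip_width: 0.998
grip_force: 0.0
```

View pics/c4.png

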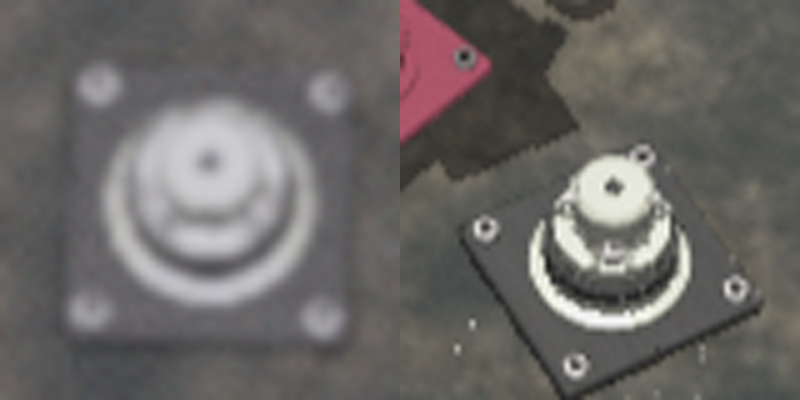

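The plug is upright, centred and still home, with its head hole at about (292,217) in the side view. The jaws have moved in under the head and the robot is clear.

```bash
python3 -c "
from bench import close_job
print(close_job())"
```

```text
the job is handed in; nothing more can be done
None
```

The nearest plug stands fully home in the steel chuck, the ring was turned clockwise to about 0.3 N m above drag (the top of the finger-tight range), and the job is handed in at about 14 s with the robot clear.

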